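# Lock the tub lid with the open clip

### The job

Lock the lid of the food tub: take the C-shaped clip with the wide gap by its upright grip, slide it sideways through its gap onto the stud, under the black knob, and leave it lying flat on the lid with the stud inside its ring. Leave the clip with the narrow gap where it lies.

Things in the scene. Friction and masses are not known exactly. Their poses are not given: they have to be found in the camera images.
- clip_grip (a point): Wide clip: loose white plastic C-shaped clip, 60 to 130 g, lying flat on the table. This point: centre of its upright grip, 27.5 mm above the clip's underside. x: from the grip to the ring and out through its gap; z up. The grip is a fin 36 mm long (x), 16 mm thick (y), rising from the clip's 10 mm thick flat part to 45 mm above the underside. Ring centre 65 mm along +x.
- clip_ring (a point): Centre of the wide clip's C-shaped ring, 5 mm above its underside, axes as for the grip. The ring is 10 mm high, inner diameter 54 mm, outer 78 mm; its gap, on the +x side, is 38 mm wide, and the prong tips end 27 mm beyond the ring's centre.
- stud (a point): Foot of the stud on the lid's top face, on its axis; z up. Tub: fixed steel pan, rim 176 (x) x 108 mm (y), with a flat grey lid, top 68 mm above the table, stud at its centre. Stud: upright, steel, 18 mm across. On it a black knob, 60 mm across, underside 42 mm and top 57 mm above the lid: too wide for the ring's hole, so a clip must come in from the side, from any direction.
- narrow_grip (a point): Narrow clip, not to be used: loose, white plastic, with the same grip as the wide clip, but a smaller ring (inner diameter 28 mm, outer 52 mm) with a gap of only 12 mm, too narrow for the stud. This point is the centre of its grip, 27.5 mm above the table; x points to its ring, centre 65 mm along +x.
Things that resemble listed ones, but are neither listed nor needed, are in the scene too. What is shaped like the part that bears clip_grip but red is not meant.

How it is judged (in metres and radians):
At the end, for the whole second after the job is handed in: The wide clip lies flat on the lid (within about 11 degrees, its underside within 8 mm of the lid) with the stud inside its ring, not more than 16 mm from the ring's centre towards the gap; the narrow clip lies within 30 mm of where it was (x of stud in the frame of clip_grip between 0.045 and 0.081 m and y of stud in the frame of clip_grip between -0.02 and 0.02 m and z of clip_grip in the frame of stud between 0.018 and 0.036 m and angle between clip_grip's own z axis and vertical below 0.2 rad and distance of clip_grip from where it was at the start of the episode above 0.05 m and distance of narrow_grip from where it was at the start of the episode below 0.03 m); the robot touches nothing.
It fails at once if the narrow clip is moved by more than 30 mm (distance of narrow_grip from where it was at the start of the episode above 0.03 m).
It also fails if it takes over 48 s, if anything falls off the work surface, if the arm or the gripper's body presses on something with over 40 N, if the wrist force passes 120 N, or if a joint passes its speed limit or range.

### The arm

A 6-joint arm with a two-finger parallel gripper is mounted at the origin on the work surface. World frame = base frame: x ahead of the robot, y to its left, z up, the work surface at z = 0. Lengths are in mm, angles in rad, forces in N, time in s.
With the tool pointing down it reaches from about 350 to 975 mm from the base axis. Payload 7.1 kg.
Tool frame: the origin (TCP) lies on the centre line of the jaws, within the pads' length; the fingertips stand 8 mm ahead of it and the grasp point (between the pads) lies 11 mm behind it; z points along the fingers, x is the direction in which the jaws open and shut, and the axes are right-handed (so a half turn about z gives the same grasp; the last joint's range is limited). The gripper opens to 88 mm and grips with 3 to 60 N. Pads are 20 mm wide; open, the fingers measure 115 mm over their backs; the gripper's body (75 mm by 178 mm) begins 61 mm behind the grasp point.
Start: joints at [-1.25, 0.423, 1.63, -0, 1.089, -0.019], TCP at [208.329, -589.24, 230.675] pointing down, gripper open.
Joint ranges: [-3, 3], [-0.9, 2.11], [0.09, 2.58], [-1.31, 4.45], [0.11, 2.69], [-2.54, 2.54]. Speed limits (rad/s): [2.39, 2.39, 3.01, 3.14, 3.14, 3.14].

### API

Orientations are given as a rotation vector (axis times angle).
In Python, from workcell import ctrl gives the robot as it stands.
- The arm moves only by the shell command python3 -m handwheel 'ROWS'. ROWS is JSON, a list of rows, each a list of 3 entries, a list of its own where there are three numbers: the turn, a rotation vector about the tool's x, y, z in rad, then the shift along the tool's x, y, z in mm, then the opening, from 0 (shut) to 1 (fully open). In form: [[[ax, ay, az], [tx, ty, tz], jaw], ...]. A call has exactly 10 rows; each row shifts and turns the pose as measured when the row begins, along the tool's axes as they then stand; what a row does not reach is not made up. A row lasts 1/12 s, in which the tool goes at most 41.7 mm and 7.16 degrees, less where a joint would pass 70% of its speed; a pose out of reach is approached as far as the arm can. A call with a gripper value outside its range is refused whole. The fingers move at their own pace and stop on an object; the grip force is fixed at half the most. Time passes only in rows, so rows that do not move let the fingers close, or fill a call up. It gives the time, the measured TCP pose, the force and the opening at its end, in the units of the state.
- ctrl.get_obs(): the state, without advancing time (a new reading comes with each control period).
- ctrl.get_image(name): name is "scene" or "top"; returns a dict with "pixels" (420x560x3 uint8, red, green, blue), "camera_matrix" (3x3 intrinsics, pixels), "dist" ([k1, k2, p1, p2, k3] as OpenCV has them; the pictures are not rectified), "rvec" (rotation vector, rad) and "tvec" (3), from world to camera coordinates, as OpenCV has them. Camera axes: x right, y down, z forward; pixel columns grow to the right and rows downward; lengths in mm; the calibration is good to about 2 mm. A picture is of the moment at which its call begins. There is no depth.
- ctrl.close_job(): hands the job in, once; it reports no verdict.
Trained networks look in a picture, given as the dict that the camera call returned (one of the last four; its "shot" number tells which), for a name from the list of things; names that differ only in an ending like _2 or _b are one class to them, and where a whole thing is asked for, a point or a joint stands for the part that bears it (a point fixed in the world has none). Each returns a list of dicts, best first, with "score" (0 to 1); they miss things now and then, are a little off and sometimes report something else, mostly with a low value. They report only what shows in the picture. A call takes as long as a camera call. They do not tell look-alikes from the thing itself.
- ctrl.look_for(picture, query): "position" ([x, y, z] in mm, in the coordinates of the camera as it stood for that picture, good to about 4 mm: the middle of the surface that is visible of it).
- ctrl.spot_point(picture, query): "position" ([x, y, z] in mm, in the coordinates of the camera as it stood for that picture, good to about 4 mm: a listed point, or the origin of a listed thing).
The state is a dict: "t": time; "qpos": joint angles; "qvel": joint speeds; "joint_torque": joint torques, N m; "ee_pos": TCP position; "orientation": TCP orientation; "ft_force": force on the tool from outside, world axes, zero at the start; "moment": the same for the moment, N m; "width": finger opening in mm.
Only numpy, scipy, OpenCV 4.12 (cv2) and the standard library are available. Lean on these libraries where they do the work, as an engineer would, in place of code of your own. Each camera call takes 0.05 s, during which the arm holds its last target.

## Working session

There is one attempt and no reset: what is moved stays moved. The work goes in short steps, Python scripts to look and compute and a shell command to move; the robot and the scene stay as the last step left them, time stands still between calls to the robot, and variables do not carry over. Pictures are saved under pics/ and viewed, and the job is handed in when it is done.

```bash
ls; mkdir -p pics
cat > h.py <<'E'
import numpy as np, cv2, json
from workcell import ctrl
def R_of(p): return cv2.Rodrigues(np.array(p["rvec"],float))[0]
def w(p,c): return R_of(p).T@(np.array(c,float)-np.array(p["tvec"],float).ravel())
def px(p,X): return cv2.projectPoints(np.array(X,float).reshape(-1,1,3),np.array(p["rvec"],float),np.array(p["tvec"],float),np.array(p["camera_matrix"],float),np.array(p["dist"],float))[0].reshape(-1,2)
def plane(p,uv,z):
    n=cv2.undistortPoints(np.array(uv,float).reshape(-1,1,2),np.array(p["camera_matrix"],float),np.array(p["dist"],float)).reshape(-1,2)
    R=R_of(p);o=-R.T@np.array(p["tvec"],float).ravel();out=[]
    for a in n:
        d=R.T@np.array([a[0],a[1],1]);out.append(o+d*(z-o[2])/d[2])
    return np.array(out)
def save(p,n): cv2.imwrite("pics/"+n,p["pixels"][:,:,::-1])
E
python3 - <<'E'
from h import *
for c in ["scene","top"]:
    p=ctrl.get_image(c); save(p,c+"0.png")
    for q in ["clip_grip","clip_ring","stud","narrow_grip"]:
        for d in ctrl.spot_point(p,q):
            X=w(p,d["position"]); print(c,q,round(d["score"],2),X.round(),px(p,X).round())
o=ctrl.get_obs();print(o)
E
```

```text
pics
scene clip_grip 0.87 [589. -39.  26.] [[278. 210.]]
scene clip_grip 0.79 [504.  57.  29.] [[333. 216.]]
scene clip_grip 0.77 [807. 106.  27.] [[224. 289.]]
scene clip_grip 0.66 [ 741. -126.   29.] [[201. 214.]]
scene clip_ring 0.85 [777. -74.   5.] [[198. 240.]]
scene clip_ring 0.82 [647.  -5.   8.] [[265. 233.]]
scene clip_ring 0.66 [448.  30.   3.] [[342. 211.]]
scene clip_ring 0.57 [743.  82.   0.] [[248. 277.]]
scene clip_ring 0.51 [591. -36.  28.] [[277. 210.]]
scene stud 0.58 [ 597. -239.   70.] [[231. 160.]]
scene narrow_grip 0.69 [ 596. -242.   69.] [[231. 160.]]
scene narrow_grip 0.65 [559. 224.  29.] [[367. 269.]]
top clip_grip 0.98 [509.  57.  27.] [[249. 277.]]
top clip_grip 0.98 [808. 102.  29.] [[228. 129.]]
top clip_grip 0.86 [ 742. -129.   29.] [[342. 160.]]
top clip_grip 0.8 [590. -38.  28.] [[298. 235.]]
top clip_ring 0.86 [643.  -2.   3.] [[280. 210.]]
top clip_ring 0.78 [449.  26.   5.] [[266. 308.]]
top clip_ring 0.7 [748.  78.   2.] [[241. 161.]]
top clip_ring 0.61 [777. -80.   2.] [[316. 147.]]
top stud 0.81 [ 596. -244.   67.] [[409. 230.]]
top narrow_grip 0.8 [564. 223.  30.] [[165. 249.]]
{'t': 0.5, 'qpos': array([-1.25000266e+00,  4.23102858e-01,  1.62994669e+00,  2.61552642e-06,
        1.08859858e+00, -1.90068178e-02]), 'qvel': array([ 0.00078961,  0.00106313,  0.00019024, -0.000136  , -0.00111448,
       -0.0010261 ]), 'joint_torque': array([ 4.09739487e-04, -5.44141495e+01, -2.73815614e+01,  6.44112797e-02,
        1.78274681e-02, -3.60706827e-05]), 'ee_pos': array([ 208.31897277, -589.21436154,  230.65489726]), 'orientation': array([-2.56503715e+00,  1.81382757e+00,  6.80128522e-05]), 'ft_force': array([-0.44091098, -0.10153409, -0.41213039]), 'moment': array([ 0.05503965,  0.01976357, -0.04734286]), 'width': 87.7372120979453}
```

View pics/top0.png

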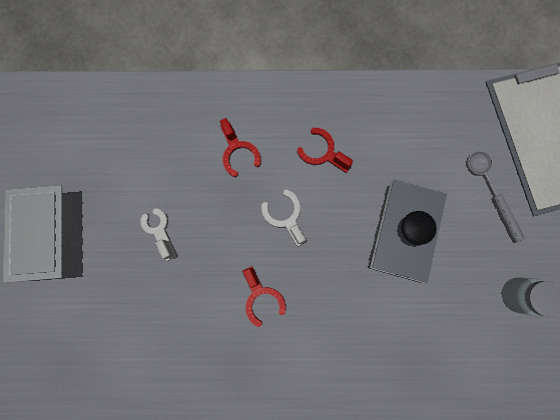

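View pics/scene0.png

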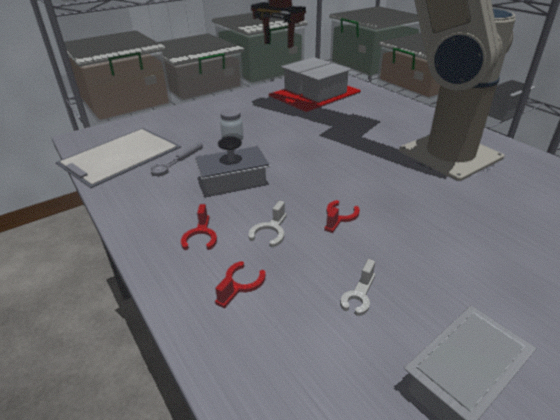

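Run:
```python
import cv2
a=cv2.imread("pics/top0.png")[105:345,130:450]
cv2.imwrite("pics/top0c.png",cv2.resize(a,None,fx=2.5,fy=2.5,interpolation=cv2.INTER_CUBIC))
```

```text
(no output)
```

View pics/top0c.png

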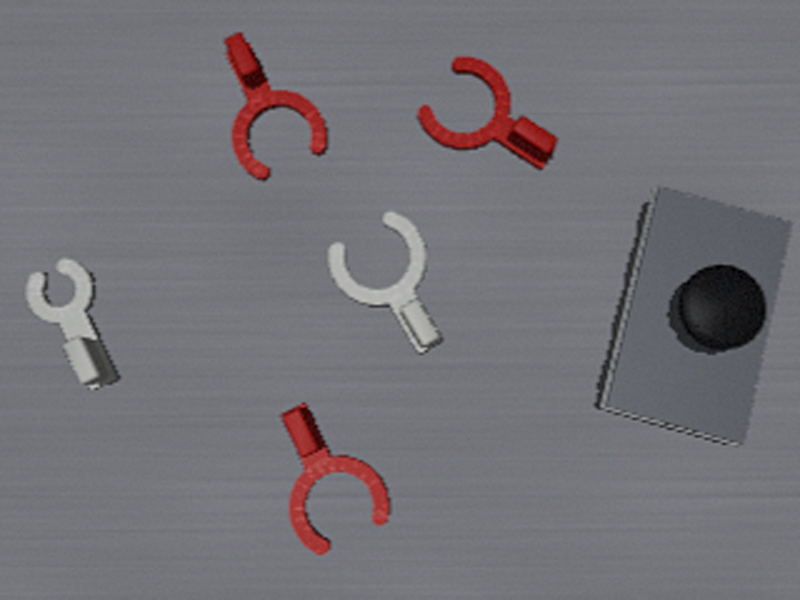

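The top view shows these candidates, by ring pixel:
- White wide C at (281,208), with its grip at (298,235).
- White narrow clip at (155,222).
- Red C clips at (241,155), (320,148) and (265,305). These are not meant.
- Black knob at (417,228), on the grey lid.

I choose the white wide one at (281,208). The crop confirms that it is white and has a wide gap. Next I'll refine the poses with a silhouette fit.

```bash
cat > fit.py <<'E'
from h import *
from scipy.optimize import minimize
def prisms(ri,ro,gap,tip):
    P=[];n=36
    rm=(ri+ro)/2; a0=np.arcsin((gap/2+6)/rm)*0.95
    a=np.linspace(a0,2*np.pi-a0,n)
    for i in range(n-1):
        q=[(65+r*np.cos(t),r*np.sin(t)) for t in a[i:i+2] for r in (ri,ro)]
        P.append([(x,y,z) for x,y in q for z in (-27.5,-17.5)])
    P.append([(x,y,z) for x in(-18,18) for y in(-8,8) for z in(-27.5,17.5)])
    P.append([(x,y,z) for x in(18,65-ri-3) for y in(-8,8) for z in(-27.5,-17.5)])
    return np.array(sum(P,[])),[len(q) for q in P]
S=4
def sil(p,pts,lens,x,y,z,th,box):
    c,s=np.cos(th),np.sin(th)
    W=pts@np.array([[c,s,0],[-s,c,0],[0,0,1]])+[x,y,z]
    uv=(px(p,W)-box[:2])*S
    m=np.zeros(((box[3]-box[1])*S,(box[2]-box[0])*S),np.uint8);i=0
    for l in lens:
        cv2.fillConvexPoly(m,cv2.convexHull(np.round(uv[i:i+l]).astype(np.int32)),255);i+=l
    return cv2.resize(m,None,fx=1/S,fy=1/S,interpolation=cv2.INTER_AREA)/255.
def white(p,box):
    a=p["pixels"][box[1]:box[3],box[0]:box[2]].astype(float)
    mn=a.min(2);return np.clip((mn-135)/40,0,1)*((a.max(2)-mn)<40)
def fit(ps,boxes,x0,z=27.5,shape=(27,39,38,27)):
    pts,l=prisms(*shape);ms=[white(p,b) for p,b in zip(ps,boxes)]
    def f(v):
        return sum(np.abs(sil(p,pts,l,v[0],v[1],z,v[2]/50,b)-m).sum() for p,b,m in zip(ps,boxes,ms))
    v=np.array([x0[0],x0[1],x0[2]*50])
    for k in (8,3): v=minimize(f,v,method="Nelder-Mead",options=dict(initial_simplex=np.vstack([v]+[v+k*e for e in np.eye(3)]))).x
    return v[0],v[1],np.degrees(v[2]/50),f(v),sum(m.sum() for m in ms)
E
python3 - <<'E'
from fit import *
t=ctrl.get_image("top");s=ctrl.get_image("scene")
bt=[250,180,315,250];bs=[240,195,295,250]
for ps,b in [([t],[bt]),([s],[bs]),([t,s],[bt,bs])]: print(np.round(fit(ps,b,(590,-38,0.56)),1))
# lid
c=np.array([(660,187),(792,222),(740,445),(603,408)])/2.5+[130,105]
L=plane(t,c,68);print(L.round(),L.mean(0).round())
for q in ["stud"]:
  for p in (t,s):
    for d in ctrl.spot_point(p,q): print(d["score"],w(p,d["position"]).round(1))
g=t["pixels"][195:260,385:450].max(2);m=(g<45).astype(np.uint8)
n,lab,st,ce=cv2.connectedComponentsWithStats(m);i=1+np.argmax(st[1:,4]);print(st[i],ce[i]+[385,195])
cn=max(cv2.findContours(m,0,2)[0],key=len);(cc,r)=cv2.minEnclosingCircle(cn);print(cc,r,plane(t,[np.array(cc)+[385,195]],125))
print(px(t,[[596,-243,125],[626,-243,125],[596,-243,110]]))
o=ctrl.get_obs();R=cv2.Rodrigues(o["orientation"])[0];print(R.round(3))
E
```

```text
[590.3 -34.8  28.2 158.1 577.6]
[592.  -38.   35.  443.6 211. ]
[590.5 -35.4  29.1 636.  788.6]
[[ 692. -220.   68.]
 [ 664. -319.   68.]
 [ 499. -270.   68.]
 [ 525. -171.   68.]] [ 595. -245.   68.]
0.69 [ 597.2 -247.6   65.9]
0.94 [ 593.6 -238.3   67.8]
[ 12  16  39  35 913] [417.932092  227.5958379]
(31.092105865478516, 33.0) 19.326465606689453 [[ 594.51422468 -238.06884232  125.        ]]
[[418.90595206 227.13409736]
 [417.96189    209.94148653]
 [416.03184384 227.90476746]]
[[ 0.333 -0.943 -0.   ]
 [-0.943 -0.333 -0.   ]
 [ 0.     0.    -1.   ]]
```

Run:
```python
from fit import *
t=ctrl.get_image("top");s=ctrl.get_image("scene")
import fit
bt=[250,180,315,250];bs=[240,195,295,250]
def white2(p,box):
    a=p["pixels"].astype(float);b=cv2.medianBlur(p["pixels"],3).astype(float)[box[1]:box[3],box[0]:box[2]]
    # contrast to table by value
    return np.clip((b.min(2)-np.median(b.min(2))-25)/30,0,1)
fit.white=white2
pts,l=prisms(27,39,38,27)
for p,b in ((t,bt),(s,bs)):
    v=fit.fit([p],[b],(590,-38,0.56));print(np.round(v,1))
v=fit.fit([t,s],[bt,bs],(590,-38,0.56));print(np.round(v,1))
out=[]
for p,b in ((t,bt),(s,bs)):
    a=p["pixels"][b[1]:b[3],b[0]:b[2],::-1].copy()
    m=sil(p,pts,l,v[0],v[1],27.5,np.radians(v[2]),b)
    a=cv2.resize(a,(390,390),interpolation=cv2.INTER_NEAREST);m=cv2.resize(m,(390,390))
    cn=cv2.findContours((m>.5).astype(np.uint8),1,2)[0];cv2.drawContours(a,cn,-1,(0,255,0),1);out.append(a)
cv2.imwrite("pics/ov.png",np.hstack(out))
```

```text
[591.1 -35.5  29.2 176.2 542.7]
[590.5 -54.5  43.3 492.1 141. ]
[590.7 -35.9  29.9 711.2 683.7]
```

View pics/ov.png

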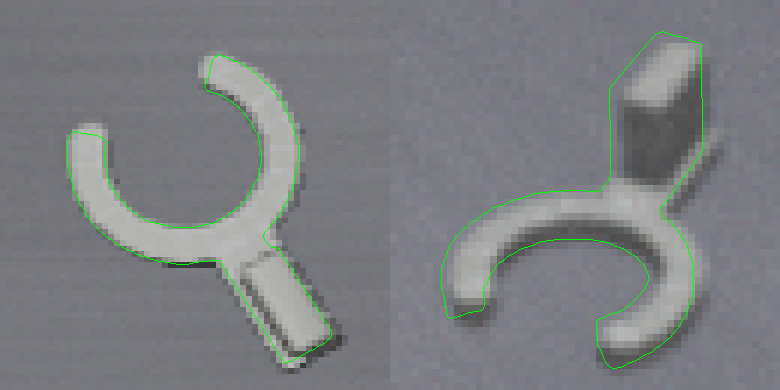

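The overlay shows the wide clip outlined in both views: left panel ring centre near crop (180,150) with its fin near (290,300), right panel within about 2 px. I take the grip at (589.5, -37) with heading 31°, and the stud at (595, -243). Now I'll move over the clip.

```bash
cat > go.py <<'E'
import sys
from h import *
def go(x,y,z,head):
    o=ctrl.get_obs();R=cv2.Rodrigues(o["orientation"])[0]
    d=R.T@(np.array([x,y,z])-o["ee_pos"])
    yaw=np.degrees(np.arctan2(R[1,0],R[0,0]))
    dy=(head-90-yaw+180)%360-180
    print("t",round(o["t"],2),"pos",o["ee_pos"].round(1),"heading",round(yaw+90,1),"tilt",np.degrees(np.arccos(-R[2,2])).round(2),"| tool shift",d.round(1),"turn z tool",round(-np.radians(dy),3),"F",o["ft_force"].round(1),"w",round(o["width"],1), "j6",o["qpos"][5].round(2))
if __name__=="__main__": go(*map(float,sys.argv[1:]))
E
Z='[[0,0,0],[-19.7,-27.2,0],1]'
python3 -m handwheel '[[[0,0,0],[-19.7,-27.2,0],1],[[0,0,0],[-19.7,-27.2,0],1],[[0,0,0],[-19.7,-27.2,0],1],[[0,0,0],[-19.7,-27.2,0],1],[[0,0,0],[-19.7,-27.2,0],1],[[0,0,0],[-19.7,-27.2,0],1],[[0,0,0],[-19.7,-27.2,0],1],[[0,0,0],[-19.7,-27.2,0],1],[[0,0,0],[-19.7,-27.2,0],1],[[0,0,0],[-19.7,-27.2,0],1]]'
python3 go.py 589.5 -37 120 31
```

```text
t: 1.63
ee_pos: [403.7, -308.2, 230.7]
orientation: [2.552, -1.826, 0.008]
ft_force: [-0.3, -0.5, 1.1]
width: 88.2
t 1.63 pos [ 403.7 -308.2  230.7] heading 18.8 tilt 0.35 | tool shift [-197.3 -263.4  109.6] turn z tool -0.212 F [-0.3 -0.5  1.1] w 88.2 j6 0.57
```

```bash
python3 -m handwheel '[[[0,0,0],[-24,-32.5,4],1],[[0,0,0],[-24,-32.5,10],1],[[0,0,0],[-24,-32.5,10],1],[[0,0,0],[-24,-32.5,10],1],[[0,0,0],[-24,-32.5,10],1],[[0,0,0],[-24,-32.5,10],1],[[0,0,0],[-24,-32.5,10],1],[[0,0,0],[-24,-32.5,10],1],[[0,0,-0.106],[0,0,15],1],[[0,0,-0.106],[0,0,15],1]]'
python3 go.py 589.5 -37 21 31
```

```text
t: 2.47
ee_pos: [596.9, -34.2, 130.7]
orientation: [-2.74, 1.535, -0.033]
ft_force: [-0.5, -0.7, -0.7]
width: 87.7
t 2.47 pos [596.9 -34.2 130.7] heading 31.5 tilt 1.21 | tool shift [ -3.5   9.  109.6] turn z tool 0.008 F [-0.5 -0.7 -0.7] w 87.7 j6 0.96
```

```bash
cat >> go.py <<'E'
    o=ctrl.get_obs();R=cv2.Rodrigues(o["orientation"])[0]
    print("tilt fix tool rotvec",np.cross([0,0,1],R.T@[0,0,-1.]).round(4))
E
python3 -m handwheel '[[[0,0,0.008],[-3.5,9,0],1],[[0,0,0],[0,0,0],1],[[0,0,0],[0,0,20],1],[[0,0,0],[0,0,15],1],[[0,0,0],[0,0,0],1],[[0,0,0],[0,0,0],1],[[0,0,0],[0,0,0],1],[[0,0,0],[0,0,0],1],[[0,0,0],[0,0,0],1],[[0,0,0],[0,0,0],1]]'
python3 go.py 589.5 -37 21 31
python3 - <<'E'
from h import *
p=ctrl.get_image("scene");save(p,"s1.png");q=ctrl.get_image("top");save(q,"t1.png")
a=p["pixels"][150:290,190:370,::-1];b=q["pixels"][150:290,190:370,::-1]
cv2.imwrite("pics/c1.png",cv2.resize(np.hstack([a,b]),None,fx=2.2,fy=2.2,interpolation=cv2.INTER_CUBIC))
for im in (p,q):
    for d in ctrl.spot_point(im,"clip_grip")[:4]: print(round(d["score"],2),w(im,d["position"]).round(1))
E
```

```text
t: 3.3
ee_pos: [587.2, -38.3, 99.9]
orientation: [-2.719, 1.569, -0.038]
ft_force: [0.3, -0.4, -0.2]
width: 88.2
0.84 [591.2 -37.3  26.8]
0.8 [802.5 108.5  27.8]
0.77 [505.   59.1  29.4]
0.66 [ 742.7 -127.5   28.2]
0.76 [ 741.5 -128.9   33. ]  File "go.py", line 10
    o=ctrl.get_obs();R=cv2.Rodrigues(o["orientation"])[0]
IndentationError: unexpected indent
```

View pics/c1.png

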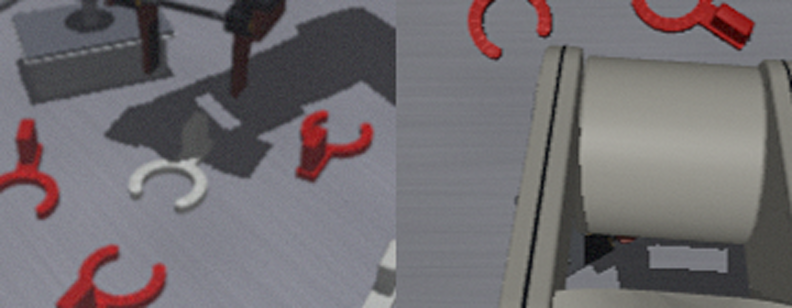

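The left panel shows the fingers, at (147,40) and (240,55), straddling the white clip's fin at (196,130). The arm hides the clip from the top camera. I'll correct the tilt and descend.

```bash
python3 - <<'E'
s=open("go.py").read().split("\n")
i=[k for k,l in enumerate(s) if l.startswith("if __name__")][0]
tail=[l for l in s[i+1:] if l.strip()]
open("go.py","w").write("\n".join(s[:i]+tail+[s[i]]))
E
python3 go.py 590 -37 21 31
```

```text
t 3.5 pos [586.9 -38.1  99.2] heading 30.1 tilt 1.34 | tool shift [-0.9 -2.2 78.3] turn z tool -0.016 F [ 0.5 -0.1 -0.6] w 87.5 j6 0.97
tilt fix tool rotvec [-0.0132 -0.0194  0.    ]
```

```bash
python3 -m handwheel '[[[-0.013,-0.019,-0.016],[0,0,0],1],[[0,0,0],[0,-2,14],1],[[0,0,0],[0,0,14],1],[[0,0,0],[0,0,14],1],[[0,0,0],[0,0,8],1],[[0,0,0],[0,0,0],1],[[0,0,0],[0,0,0],1],[[0,0,0],[0,0,0],1],[[0,0,0],[0,0,0],1],[[0,0,0],[0,0,0],1]]'
python3 go.py 590 -37 21 31
```

```text
t: 4.33
ee_pos: [588.8, -36.2, 44.2]
orientation: [2.733, -1.549, 0.002]
ft_force: [0.8, -0.4, -0.3]
width: 87.9
t 4.33 pos [588.8 -36.2  44.2] heading 30.9 tilt 0.09 | tool shift [ 1.3 -0.6 23.2] turn z tool -0.001 F [ 0.8 -0.4 -0.3] w 87.9 j6 0.95
tilt fix tool rotvec [-0.0006 -0.0015  0.    ]
```

```bash
python3 -m handwheel '[[[0,0,0],[1.3,-0.5,12],1],[[0,0,0],[0,0,11],1],[[0,0,0],[0,0,0],1],[[0,0,0],[0,0,0],0],[[0,0,0],[0,0,0],0],[[0,0,0],[0,0,0],0],[[0,0,0],[0,0,0],0],[[0,0,0],[0,0,0],0],[[0,0,0],[0,0,0],0],[[0,0,0],[0,0,0],0]]'
python3 go.py 590 -37 21 31
```

```text
t: 5.17
ee_pos: [591.3, -37.4, 20.3]
orientation: [-2.732, 1.548, -0.007]
ft_force: [-0.1, 0.1, -0.1]
width: 44.8
t 5.17 pos [591.3 -37.4  20.3] heading 30.9 tilt 0.27 | tool shift [-1.   0.9 -0.7] turn z tool -0.001 F [-0.1  0.1 -0.1] w 44.8 j6 0.95
tilt fix tool rotvec [-0.0032 -0.0034  0.    ]
```

```bash
python3 -m handwheel '[[[0,0,0],[0,0,0],0],[[0,0,0],[0,0,0],0],[[0,0,0],[0,0,0],0],[[0,0,0],[0,0,0],0],[[0,0,0],[0,0,0],0],[[0,0,0],[0,0,0],0],[[0,0,0],[0,0,0],0],[[0,0,0],[0,0,0],0],[[0,0,0],[0,0,0],0],[[0,0,0],[0,0,0],0]]'
python3 go.py 591 -37 160 31
```

```text
t: 6.0
ee_pos: [591.6, -37.3, 20.8]
orientation: [-2.732, 1.548, -0.008]
ft_force: [-0.7, 0.0, 1.1]
width: 16.1
t 6.0 pos [591.6 -37.3  20.8] heading 30.9 tilt 0.31 | tool shift [  -0.    -0.2 -139.2] turn z tool -0.002 F [-0.7  0.   1.1] w 16.1 j6 0.95
tilt fix tool rotvec [-0.004  -0.0038  0.    ]
```

Gripped at 16.1 mm, which matches the fin thickness. I'll lift to z≈160.

```bash
python3 -m handwheel '[[[0,0,0],[0,0,-5],0],[[0,0,0],[0,0,-12],0],[[0,0,0],[0,0,-20],0],[[0,0,0],[0,0,-20],0],[[0,0,0],[0,0,-20],0],[[0,0,0],[0,0,-20],0],[[0,0,0],[0,0,-20],0],[[0,0,0],[0,0,-15],0],[[0,0,0],[0,0,-7],0],[[0,0,0],[0,0,0],0]]'
python3 go.py 446 -204 160 -14.5
python3 - <<'E'
from h import *
p=ctrl.get_image("scene");save(p,"s2.png")
cv2.imwrite("pics/c2.png",cv2.resize(p["pixels"][60:300,150:430,::-1],None,fx=2.5,fy=2.5,interpolation=cv2.INTER_CUBIC))
for q in ("clip_grip","clip_ring"):
    for d in ctrl.spot_point(p,q)[:4]: print(q,round(d["score"],2),w(p,d["position"]).round(1))
E
```

```text
t: 6.83
ee_pos: [589.3, -37.1, 171.9]
orientation: [-2.733, 1.548, -0.006]
ft_force: [-0.2, -0.6, -1.8]
width: 15.5
t 6.83 pos [589.3 -37.1 171.9] heading 30.9 tilt 0.23 | tool shift [ 69.5 208.7  11.6] turn z tool 0.793 F [-0.2 -0.6 -1.8] w 15.5 j6 0.95
tilt fix tool rotvec [-0.0025 -0.0032  0.    ]
clip_grip 0.95 [590.8 -39.4 178.5]
clip_grip 0.94 [805.2 108.5  30.2]
clip_grip 0.76 [ 737.9 -125.9   28.7]
clip_grip 0.73 [508.   58.3  29.2]
clip_ring 0.89 [773.4 -75.3   6.5]
clip_ring 0.84 [745.3  80.1   1.1]
clip_ring 0.8 [647.   -2.3 159.5]
clip_ring 0.75 [446.4  28.2   3.3]
```

View pics/c2.png

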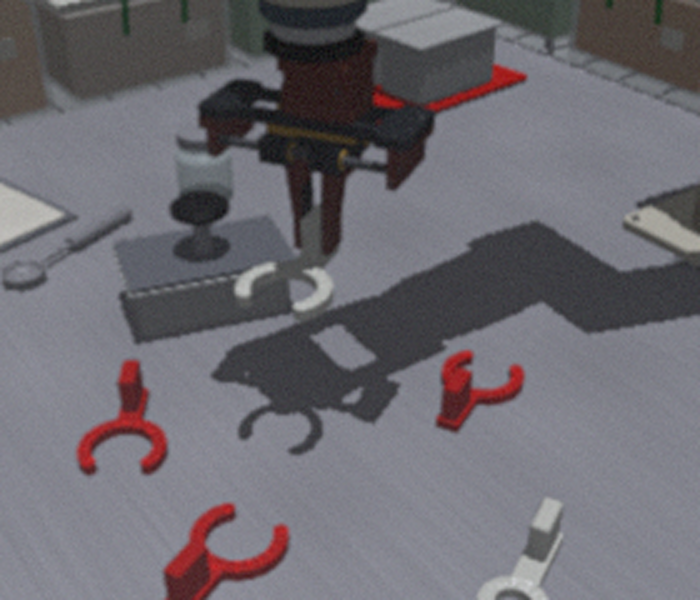

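The clip is held level with its ring at crop (285,285), clear of everything. I'll move to the pre-insertion point on the -x side of the stud, heading -14.5° along the lid's long axis.

```bash
python3 -m handwheel '[[[0,0,0],[5,15,0],0],[[0,0,0],[9,27,0],0],[[0,0,0],[10,30,0],0],[[0,0,0],[10,30,0],0],[[0,0,0],[10,30,0],0],[[0,0,0],[10,30,0],0],[[0,0,0],[9,26,0],0],[[0,0,0],[5,15,0],0],[[0,0,0.08],[0,0,0],0],[[0,0,0.11],[0,0,0],0]]'
python3 -m handwheel '[[[0,0,0.11],[0,0,0],0],[[0,0,0.11],[0,0,0],0],[[0,0,0.11],[0,0,0],0],[[0,0,0.11],[0,0,0],0],[[0,0,0.08],[0,0,0],0],[[0,0,0.06],[0,0,0],0],[[0,0,0],[0,0,0],0],[[0,0,0],[0,0,0],0],[[0,0,0],[0,0,0],0],[[0,0,0],[0,0,0],0]]'
python3 go.py 446 -204 102 -14.5
```

```text
t: 7.82
ee_pos: [429.0, -206.1, 157.3]
orientation: [2.567, -1.796, -0.036]
ft_force: [0.3, 0.6, -1.5]
width: 15.7
t: 8.65
ee_pos: [414.0, -206.2, 147.0]
orientation: [1.892, -2.474, -0.065]
ft_force: [-0.4, 0.3, -1.0]
width: 15.8
t 8.65 pos [ 414.  -206.2  147. ] heading -15.2 tilt 2.84 | tool shift [-10.3 -32.5  43.5] turn z tool -0.012 F [-0.4  0.3 -1. ] w 15.8 j6 1.36
tilt fix tool rotvec [ 0.0494  0.0043 -0.    ]
```

```bash
python3 -m handwheel '[[[0.025,0.002,-0.006],[0,0,0],0],[[0.024,0.002,-0.006],[0,0,0],0],[[0,0,0],[-4,-6,8],0],[[0,0,0],[-4,-6,12],0],[[0,0,0],[0,0,12],0],[[0,0,0],[0,0,8],0],[[0,0,0],[0,0,0],0],[[0,0,0],[0,0,0],0],[[0,0,0],[0,0,0],0],[[0,0,0],[0,0,0],0]]'
python3 go.py 425.6 -199.2 101 -14.5
python3 - <<'E'
from h import *
for c in ("scene","top"):
  p=ctrl.get_image(c);save(p,c+"3.png")
  for q in ("clip_grip","clip_ring","stud"):
    for d in ctrl.spot_point(p,q)[:5]:
        X=w(p,d["position"])
        if X[2]>50: print(c,q,round(d["score"],2),X.round(1))
E
```

```text
t: 9.48
ee_pos: [429.9, -201.0, 103.4]
orientation: [-1.932, 2.477, 0.002]
ft_force: [0.1, -0.4, -1.0]
width: 15.8
t 9.48 pos [ 429.9 -201.   103.4] heading -14.1 tilt 0.06 | tool shift [-0.7  4.6  2.4] turn z tool 0.007 F [ 0.1 -0.4 -1. ] w 15.8 j6 1.35
tilt fix tool rotvec [ 0.0009  0.0007 -0.    ]
scene clip_grip 0.94 [ 427.4 -205.1  109.1]
scene clip_ring 0.63 [ 493.  -217.8   88. ]
scene stud 0.63 [ 597.3 -239.7   67.3]
top clip_ring 0.77 [ 491.7 -218.2   88.3]
top stud 0.91 [ 598.1 -246.6   66.1]
```

View pics/scene3.png

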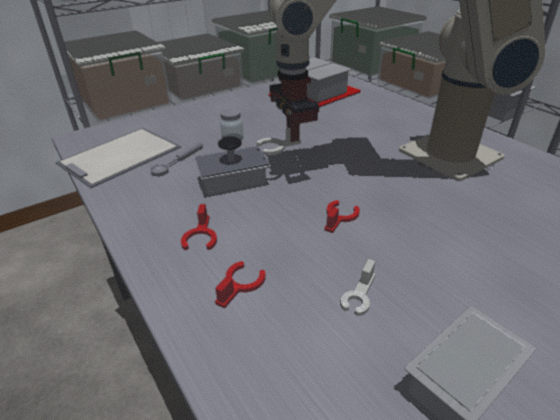

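View pics/top3.png

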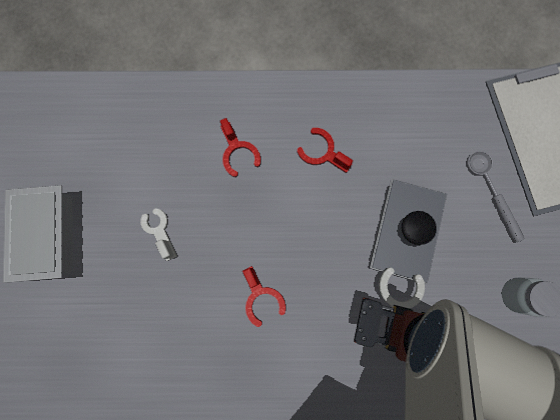

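The top view shows the ring gap near (402,275) facing the knob at (417,228), and the scene view shows the ring level, below the knob's underside. I'll slide in part-way and check.

```bash
python3 -m handwheel '[[[0,0,0],[0,-5,0],0],[[0,0,0],[0,-9,0.5],0],[[0,0,0],[0,-10,0.5],0],[[0,0,0],[0,-10,0.5],0],[[0,0,0],[0,-10,0.5],0],[[0,0,0],[0,-8,0],0],[[0,0,0],[0,-4,0],0],[[0,0,0],[0,0,0],0],[[0,0,0],[0,0,0],0],[[0,0,0],[0,0,0],0]]'
python3 go.py 533 -227.2 101 -14.2
python3 - <<'E'
from h import *
for c in ("scene","top"):
  p=ctrl.get_image(c);save(p,c+"4.png")
  if c=="top":a=p["pixels"][170:320,350:470,::-1]
  else:b=p["pixels"][90:240,180:340,::-1]
  for q in ("clip_grip","clip_ring","stud"):
    for d in ctrl.spot_point(p,q)[:5]:
        X=w(p,d["position"])
        if X[2]>50: print(c,q,round(d["score"],2),X.round(1))
cv2.imwrite("pics/c4.png",cv2.resize(np.hstack([a,b]),None,fx=2.8,fy=2.8,interpolation=cv2.INTER_CUBIC))
E
```

```text
t: 10.72
ee_pos: [491.9, -216.6, 101.0]
orientation: [-1.931, 2.477, -0.001]
ft_force: [-0.6, -0.3, -1.3]
width: 15.7
t 10.72 pos [ 491.9 -216.6  101. ] heading -14.1 tilt 0.06 | tool shift [  0.3 -42.5   0. ] turn z tool 0.002 F [-0.6 -0.3 -1.3] w 15.7 j6 1.38
tilt fix tool rotvec [-0.0009  0.0004  0.    ]
scene clip_grip 0.87 [ 490.2 -218.1  106.9]
scene clip_ring 0.73 [ 556.4 -231.2   90.4]
scene stud 0.72 [ 596.3 -240.3   65.9]
top clip_ring 0.88 [ 554.1 -230.5   87. ]
top stud 0.7 [ 599.2 -243.1   66.1]
```

View pics/c4.png

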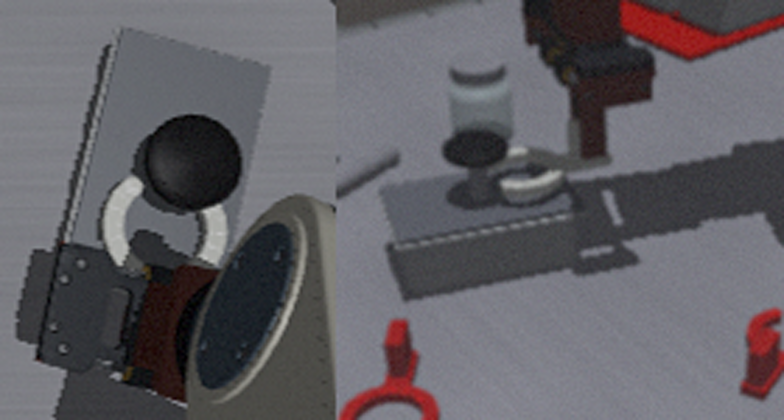

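Left panel: the prongs, at (120,190) and (220,215), straddle the stud line under the knob at (193,160). Right panel: the ring passes below the knob. I'll slide in the rest of the way.

```bash
python3 -m handwheel '[[[0,0,0],[0,-4,0],0],[[0,0,0],[0,-6,0],0],[[0,0,0],[0,-6,0],0],[[0,0,0],[0,-6,0],0],[[0,0,0],[0,-6,0],0],[[0,0,0],[0,-6,0],0],[[0,0,0],[0,-4,0],0],[[0,0,0],[0,0,0],0],[[0,0,0],[0,0,0],0],[[0,0,0],[0,0,0],0]]'
python3 go.py 533.5 -227.2 89 -14.2
```

```text
t: 11.95
ee_pos: [533.9, -227.2, 101.2]
orientation: [-1.931, 2.476, -0.003]
ft_force: [0.6, -0.1, -1.0]
width: 15.8
t 11.95 pos [ 533.9 -227.2  101.2] heading -14.1 tilt 0.14 | tool shift [ 0.1  0.5 12.2] turn z tool 0.002 F [ 0.6 -0.1 -1. ] w 15.8 j6 1.39
tilt fix tool rotvec [-0.0025  0.0002  0.    ]
```

No contact so far. I'll lower it onto the lid.

```bash
python3 -m handwheel '[[[0,0,0],[0,0,3],0],[[0,0,0],[0,0,3],0],[[0,0,0],[0,0,3],0],[[0,0,0],[0,0,2],0],[[0,0,0],[0,0,0],0],[[0,0,0],[0,0,0],0],[[0,0,0],[0,0,0],0],[[0,0,0],[0,0,0],0],[[0,0,0],[0,0,0],0],[[0,0,0],[0,0,0],0]]'
python3 go.py 533.5 -227.2 89 -14.2
python3 - <<'E'
from h import *
for c in ("scene","top"):
  p=ctrl.get_image(c)
  if c=="top":a=p["pixels"][170:320,350:470,::-1]
  else:b=p["pixels"][90:240,180:340,::-1]
  for q in ("clip_grip","clip_ring","stud"):
    for d in ctrl.spot_point(p,q)[:5]:
        X=w(p,d["position"])
        if X[2]>50: print(c,q,round(d["score"],2),X.round(1))
cv2.imwrite("pics/c5.png",cv2.resize(np.hstack([a,b]),None,fx=2.8,fy=2.8,interpolation=cv2.INTER_CUBIC))
E
```

```text
t: 12.78
ee_pos: [532.8, -226.9, 89.1]
orientation: [-1.931, 2.477, -0.001]
ft_force: [1.0, 0.3, -1.5]
width: 15.6
t 12.78 pos [ 532.8 -226.9   89.1] heading -14.1 tilt 0.09 | tool shift [ 0.1 -0.8  0.1] turn z tool 0.001 F [ 1.   0.3 -1.5] w 15.6 j6 1.39
tilt fix tool rotvec [-0.0014  0.0004  0.    ]
scene clip_grip 0.71 [ 532.8 -234.2   96.2]
scene clip_ring 0.55 [ 598.2 -245.4   79.8]
scene stud 0.9 [ 595.8 -239.9   69.5]
top clip_ring 0.59 [ 593.2 -240.8   72.9]
top stud 0.65 [ 594.5 -244.3   66. ]
```

View pics/c5.png

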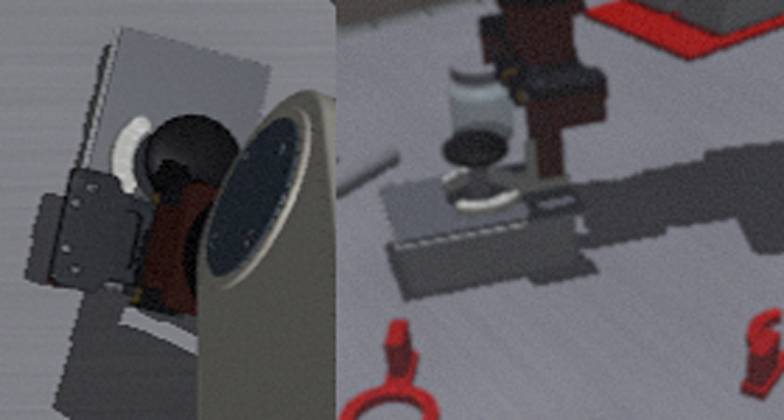

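Right panel: the ring at (483,195) encircles the stud just above the lid. I'll lower 1 mm more and release.

```bash
python3 -m handwheel '[[[0,0,0],[0,0,0.6],0],[[0,0,0],[0,0,0.6],0],[[0,0,0],[0,0,0],0],[[0,0,0],[0,0,0],0.5],[[0,0,0],[0,0,0],0.5],[[0,0,0],[0,0,0],0.5],[[0,0,0],[0,0,0],0.5],[[0,0,0],[0,0,0],0.5],[[0,0,0],[0,0,0],0.5],[[0,0,0],[0,0,0],0.5]]'
python3 go.py 533.5 -227.2 200 -14.2
```

```text
t: 14.02
ee_pos: [533.5, -227.2, 89.1]
orientation: [-1.931, 2.476, -0.004]
ft_force: [-0.7, -1.0, 0.5]
width: 44.1
t 14.02 pos [ 533.5 -227.2   89.1] heading -14.1 tilt 0.18 | tool shift [   0.    -0.4 -110.9] turn z tool 0.002 F [-0.7 -1.   0.5] w 44.1 j6 1.39
tilt fix tool rotvec [-0.0032  0.0001  0.    ]
```

Opened. I'll rise straight up, then back away from the tub so the cameras can see it.

```bash
python3 -m handwheel '[[[0,0,0],[0,0,-5],0.5],[[0,0,0],[0,0,-10],0.5],[[0,0,0],[0,0,-15],0.5],[[0,0,0],[0,0,-20],0.5],[[0,0,0],[0,0,-20],0.5],[[0,0,0],[0,0,-20],0.5],[[0,0,0],[0,0,-20],0.5],[[0,0,0],[0,15,-10],0.5],[[0,0,0],[0,15,0],0.5],[[0,0,0],[0,15,0],0.5]]'
python3 -m handwheel '[[[0,0,0],[-20,15,0],0.5],[[0,0,0],[-25,15,0],0.5],[[0,0,0],[-25,10,0],0.5],[[0,0,0],[-25,0,0],0.5],[[0,0,0],[-25,0,0],0.5],[[0,0,0],[-25,0,0],0.5],[[0,0,0],[-15,0,0],0.5],[[0,0,0],[0,0,0],0.5],[[0,0,0],[0,0,0],0.5],[[0,0,0],[0,0,0],0.5]]'
python3 - <<'E'
from h import *
for c in ("scene","top"):
  p=ctrl.get_image(c)
  if c=="top":a=p["pixels"][170:320,350:470,::-1]
  else:b=p["pixels"][90:240,180:340,::-1]
  for q in ("clip_grip","clip_ring","stud","narrow_grip"):
    for d in ctrl.spot_point(p,q)[:5]:
        X=w(p,d["position"])
        if X[2]>50 or q[0]=="n": print(c,q,round(d["score"],2),X.round(1))
cv2.imwrite("pics/c6.png",cv2.resize(np.hstack([a,b]),None,fx=2.8,fy=2.8,interpolation=cv2.INTER_CUBIC))
E
```

```text
t: 14.85
ee_pos: [491.1, -216.7, 221.9]
orientation: [-1.93, 2.473, -0.012]
ft_force: [-0.4, 0.8, -0.3]
width: 43.8
t: 15.68
ee_pos: [488.7, -46.1, 231.9]
orientation: [-1.922, 2.47, -0.027]
ft_force: [-0.3, -0.0, 0.3]
width: 43.5
scene clip_grip 0.59 [ 532.7 -228.1   96.4]
scene clip_ring 0.81 [ 599.7 -245.7   74.9]
scene stud 0.86 [ 596.5 -235.2   69.2]
scene narrow_grip 0.95 [557.8 229.6  28.6]
top clip_grip 0.59 [ 531.3 -231.2   97.2]
top clip_ring 0.74 [ 592.7 -245.6   72.5]
top narrow_grip 0.97 [565.2 221.8  28.4]
```

View pics/c6.png

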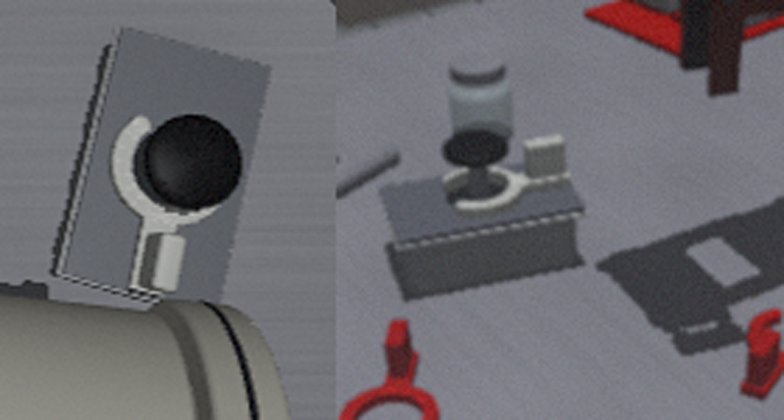

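The clip lies flat on the lid, with its ring at crop (480,187) around the stud under the knob and its fin at (165,260) in the top view. The robot is clear of everything, so I'm handing in.

```bash
python3 -c "
from workcell import ctrl
print(ctrl.close_job())"
```

```text
the job is handed in; nothing more can be done
None
```

I took the white wide-gap clip by its fin, slid it under the knob from the robot's side along the lid's long axis, set it on the lid, released it and backed away. The job was handed in at about 16 s of the 48 s allowed; no verdict was reported.

- **Clip position:** The last pictures show the clip lying flat with the stud inside its ring. The grip measured about (532, -230, 97) mm. That puts the stud about 65 mm along the clip's x axis, within a few mm of its centreline. The clip's underside is about at lid height.
- **Narrow clip:** It is where it was, within network noise. The scene and top readings differ from each other by about 8 mm but agree with the first ones.
- **Forces:** The readings I took, one or two per call, stayed within about 2 N.
- **Checks that disagreed:** The silhouette fit on the scene picture failed. I used the top-view fit with the network readings instead, and the clip was gripped cleanly at 16 mm. The scene and top networks also disagreed by up to about 9 mm on the stud's y, so I averaged them. The last scene reading put the stud 6–10 mm further towards +y than my average. The gap is wide enough to allow this, and the pictures confirm the fit.

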